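# Gauge the collar of a spacer tube in the bench caliper

## Robot

A 6-joint arm with a two-finger parallel gripper is mounted at the origin on a cart in front of the work surface, level with it; the furniture and walls round the work are solid. World frame = base frame: x ahead of the robot, y to its left, z up, the work surface at z = 0. Lengths are in m, angles in rad, forces in N, time in s.
With the tool pointing down it reaches from about 0.325 to 0.85 m from the base axis. Payload 15.5 kg.
Tool frame: the origin (TCP) lies on the centre line of the jaws, within the pads' length; the fingertips stand 8 mm ahead of it and the grasp point (between the pads) lies 11 mm behind it (tip_reach is the distance from the TCP to the fingertips, in m); z points along the fingers, y is the line along which they close (so a half turn about z gives the same grasp; the last joint's range is limited). The gripper opens to 91 mm and grips with 3 to 60 N. Pads are 32 mm wide; open, the fingers measure 118 mm over their backs; the gripper's body (76 mm by 178 mm) begins 60 mm behind the grasp point.
Start: joints at [1.137, 0.494, 1.345, -0, 1.302, -0.096], TCP at [0.208, 0.589, 0.222] pointing down, gripper open.
Joint ranges: [-2.91, 2.91], [-0.82, 2.16], [0.22, 2.67], [-1.22, 4.37], [0.12, 2.79], [-3.08, 3.08]. Speed limits (rad/s): [1.89, 1.89, 2.57, 3.01, 3.01, 3.01].

## Interface

Orientations are given as a rotation vector (axis times angle).
In Python, from workcell import * gives the robot as it stands. The module is installed in compiled form; this text tells all that it offers.
- The arm moves only by the tool play_rows, never from a script. Its argument "deltas" is text: rows parted by semicolons, each of 5 numbers parted by spaces: the opening, from -1 (shut) to 1 (fully open), then the shift along the tool's x, y, z in mm, then the turn about the tool's z in rad. In form: hand dx dy dz roll; .... A call has 1 to 8 rows; each row shifts and turns the commanded pose from where the row before left it, along the tool's axes as they then stand; what a row does not reach is not made up. A row lasts 1/10 s, in which the tool goes at most 50 mm and 8.59 degrees, less where a joint would pass 70% of its speed; a pose out of reach is approached as far as the arm can. A call is refused whole if a number of a shift passes 50 or a number of a turn 0.15, either way. A call with a gripper value outside its range is refused whole. The fingers move at their own pace and stop on an object; "newtons" is the grip in N (left out, the last holds). Time passes only in rows, so rows that do not move let the fingers close. It gives the time, the measured TCP pose, the force, the opening and the grip force at its end, in the units of the state.
- observe(): the state, without advancing time (a new reading comes with each control period).
- grab_frame(name): name is "scene" or "top"; returns a dict with "img" (400x640x3 uint8, red, green, blue), "K" (3x3 intrinsics, pixels), "k1" (the pictures are not rectified: a ray, as slopes to the right and down, at radius r is drawn at 1 + k1 r^2 times it, then the intrinsics apply), "extrinsics" (4x4, takes a point from camera to world coordinates). Camera axes: x right, y up, looking along -z (the intrinsics and any distortion apply to the point x, -y, -z); pixel columns grow to the right and rows downward; lengths in m; the calibration is good to about 2 mm. A picture is of the moment at which its call begins. There is no depth.
- close_job(): hands the job in; it is judged then, once.
Trained networks look in a picture, given as the dict that the camera call returned (one of the last four; its "shot" number tells which), for a name from the list of things; names that differ only in an ending like _2 or _b are one class to them, and where a whole thing is asked for, a point or a joint stands for the part that bears it (a point fixed in the world has none). Each returns a list of dicts, best first, with "confidence" (0 to 1); they miss things now and then, are a little off and sometimes report something else, mostly with a low value. They report only what shows in the picture. A call takes as long as a camera call. They do not tell look-alikes from the thing itself.
- trace(name, picture): "mask" (400x640 bool, what is visible of it) and "rect" ([left, top, right, bottom] in pixels, round what is visible of it).
The state is a dict: "clock": time; "qpos": joint angles; "qvel": joint speeds; "joint_torque": joint torques, N m; "eef_pos": TCP position; "tool_rot": TCP orientation; "contact_force": force on the tool from outside, world axes, zero at the start; "torque": the same for the moment, N m; "finger_gap": finger opening in m; "grip_force": force on a finger pad.
Only numpy, scipy, OpenCV 4.12 (cv2) and the standard library are available. Lean on these libraries where they do the work, as an engineer would, in place of code of your own. Each camera call takes 0.05 s, during which the arm holds its last target. There are 200 camera calls.

## Task

Stand the hollow spacer tube upright, collar down, between the open jaws of the bench caliper and let go of it, then slide the caliper's carriage until its jaw is snugly closed on the tube's collar, with the tube held against the fixed jaw. Close it gently, feeling for the contact, so that the sliding jaw is never forced out of square, then let go and leave the jaws closed on the upright tube. Leave the solid rod and the square block standing where they are.

Things in the scene. Friction and masses are not known exactly. Their poses are not given: they have to be found in the camera images.
- caliper: Bench caliper fixed to the bench, plain steel. Base plate 115 (x) x 200 (y) x 8 mm; origin at the centre of its underside on the bench, z up. The measuring beam runs along its y axis at x = +35 mm, up to 35 mm above the bench. The two jaws are blades that reach from the beam towards -x, to x = -38 mm; they are 12 mm thick and stand 11 to 31 mm above the bench. The fixed jaw's face is at y = +65 mm and looks to -y; the sliding jaw on the carriage closes towards +y.
- rest (a point): Point on the base plate's top face (8 mm above the bench) between the open jaws, at caliper x = -12, y = +30 mm, a good place to stand the part; axes as the caliper's. The jaws are open at least 64 mm at the start, so the sliding jaw's face is then at caliper y = +1 mm or less.
- fixed_jaw: The fixed jaw of the caliper (part of the caliper; same origin and axes).
- moving_jaw: The sliding jaw's blade; its origin lies on the beam line at the bench's height in the plane of its measuring face; its +y axis is the way it closes.
- carriage (a joint): Opening between the two jaw faces in m (0 = closed, at most 0.085). The carriage is a steel slide 26 x 50 x 38 mm on the beam. It runs with a drag of about 3 N and stays where it is left.
- jaw_lean (a joint): Lean of the sliding jaw out of square with the beam, in rad, 0 when square. The blade sits with a little springy play in the carriage: it leans about 0.0047 rad (about 0.2 mm at the part) for each N of nip on a part standing at the rest point. A nip of 2 to 3 N is right; more than 0.025 rad either way (about 5 N) counts as forced out of square.
- thumb_block (a point): Ribbed thumb block on top of the carriage, to pinch and slide it: 28 (caliper x) x 14 (caliper y) x 37 mm, from 38 to 75 mm above the bench. The point is at its centre in x and y, 60 mm above the bench (15 mm below its top); axes as the caliper's.
- tube_mid (a point): Centre (half-way up) of the spacer tube: a turned aluminium part standing upright, 65 mm tall, about 100 g. Its upper 39 mm is a round neck 25 mm across with a 16 mm bore open at the top (the grip); its lowest 26 mm is a wider round collar, whose diameter is what is being gauged, somewhere between 28 and 44 mm. On the caliper's base plate the jaws meet the collar. z along its axis, up.
- rod_mid (a point): Centre of the solid round aluminium rod, about 29 mm across, 65 mm tall, standing upright; not to be moved.
- block_mid (a point): Centre of the square aluminium block, 30 x 30 mm, 65 mm tall, standing upright; not to be moved.
There are look-alikes about, which are no part of the job. Leave any black look-alike of the part that bears tube_mid alone.

How it is judged:
On the way, in this order (a step that is already met when the one before it is completed fails the run):
1. the tube stands upright on the base plate between the jaws, let go and not yet nipped (x of tube_mid in the frame of caliper between -0.035 and 0.012 m and y of tube_mid in the frame of caliper between 0 and 0.065 m and height (world z) of tube_mid between 0.037 and 0.044 m and angle between tube_mid's own z axis and vertical below 0.06 rad and contact force between the fingers and tube below 0.1 N and contact force between moving_jaw and tube below 0.3 N), for 0.2 s.
2. the tube is nipped between both jaws (more than 0.8 N on each) (contact force between each of moving_jaw, fixed_jaw and tube above 0.8 N), for 0.2 s.
At the end, for the whole second after the job is handed in: The tube stands upright (within 0.06 rad) on the caliper's base plate, at rest, with both jaws still bearing on it with more than 0.3 N each (contact force between each of moving_jaw, fixed_jaw and tube above 0.3 N and angle between tube_mid's own z axis and vertical below 0.06 rad and height (world z) of tube_mid between 0.037 and 0.044 m and x of tube_mid in the frame of caliper between -0.035 and 0.012 m and linear speed of tube below 0.01 m/s); the robot touches nothing.
It fails at once if the sliding jaw is forced out of square by more than 0.025 rad (value of joint jaw_lean above 0.025 rad or value of joint jaw_lean below -0.025 rad).
It fails at once if the rod or the block is moved more than 20 mm or knocked over (distance of any of rod_mid, block_mid from where it was at the start of the episode above 0.02 m).
It also fails if it takes over 70 s, if anything falls off the work surface, if the arm or the gripper's body presses on something with over 40 N, if the wrist force passes 120 N, or if a joint passes its speed limit or range.

## Working session

There is one attempt and no reset: what is moved stays moved. The work goes in short steps, Python scripts to look and compute and a tool call to move; the robot and the scene stay as the last step left them, time stands still between calls to the robot, and variables do not carry over. Pictures are saved under pics/ and viewed, at most 10 in all, crops included, and the job is handed in when it is done.

Besides the shell and the picture viewer there is one more tool, called after "Emit:" as name(argument=value, ...) on one line, values as JSON. play_rows: Moves the arm, as the interface text tells. Its arguments: {"type":"object","properties":{"deltas":{"type":"string"},"newtons":{"type":"number"}},"required":["deltas"]}

```bash
mkdir -p pics
cat > h.py <<'E'
from workcell import *
import numpy as np, cv2
def proj(f,P):
    P=np.atleast_2d(P); E=np.array(f["extrinsics"]); c=(P-E[:3,3])@E[:3,:3]
    s=np.c_[c[:,0]/-c[:,2], -c[:,1]/-c[:,2]]; r2=(s**2).sum(1,keepdims=True); s=s*(1+f["k1"]*r2)
    K=np.array(f["K"]); return s@K[:2,:2].T+K[:2,2]
def ray(f,uv,z):
    K=np.array(f["K"]); uv=np.atleast_2d(np.array(uv,float)); d=(uv-K[:2,2])@np.linalg.inv(K[:2,:2]).T
    s=d.copy()
    for _ in range(20): s=d/(1+f["k1"]*(s**2).sum(1,keepdims=True))
    E=np.array(f["extrinsics"]); v=np.c_[s[:,0],-s[:,1],-np.ones(len(s))]@E[:3,:3].T
    return E[:3,3]+v*((z-E[2,3])/v[:,2])[:,None]
E
python3 - <<'E'
from h import *
print(observe())
for n in ("top","scene"):
    f=grab_frame(n); cv2.imwrite(f"pics/{n}0.png",f["img"][:,:,::-1]); print(n,f["K"],f["k1"],f["extrinsics"])
    for t in ("caliper","moving_jaw","thumb_block","tube_mid","rod_mid","block_mid"):
        for d in trace(t,f): 
            m=d["mask"]; ys,xs=np.nonzero(m); print(n,t,round(d["confidence"],2),d["rect"],xs.mean().round(1),ys.mean().round(1),m.sum(), f["img"][m].mean(0).round())
E
```

```text
{'clock': 0.0, 'qpos': array([ 1.13648980e+00,  4.94195434e-01,  1.34615798e+00, -7.32242767e-06,
        1.30249908e+00, -9.54678227e-02]), 'qvel': array([-0.00056186, -0.00068296,  0.00150493, -0.00012476,  0.00079287,
        0.0003092 ]), 'joint_torque': array([-1.93904416e-03, -8.78822279e+01, -3.81850469e+01,  7.04123662e-02,
        5.33934077e-02, -8.59135594e-05]), 'eef_pos': array([0.20756193, 0.58911795, 0.22132155]), 'tool_rot': array([-5.29646493e-01, -3.09629551e+00,  1.91263522e-03]), 'contact_force': array([-0.44752164,  0.31246331, -0.0272384 ]), 'torque': array([-0.03126565,  0.0158738 , -0.02151782]), 'grip_force': 0.0, 'finger_gap': 0.09122836944293547}
top [[492.2853618    0.         324.80162941]
 [  0.         492.2853618  205.46385312]
 [  0.           0.           1.        ]] -0.10340001065091323 [[-0.01116653  0.99771481 -0.06663685  0.42783512]
 [-0.99972552 -0.00976673  0.02129524 -0.25361881]
 [ 0.02059576  0.06685636  0.99755002  1.09839572]
 [ 0.          0.          0.          1.        ]]
top moving_jaw 0.68 [354.3, 240.7, 371.9, 255.7] 364.1 247.7 
[... 817 characters left out ...]
       0.          0.          1.        ]]
scene caliper 0.79 [245.9, 152.9, 358.1, 231.7] 303.0 189.8 4621 [145. 144. 141.]
scene moving_jaw 0.6 [293.1, 178.5, 316.0, 204.4] 304.5 190.0 236 [199. 196. 190.]
scene thumb_block 0.89 [297.7, 162.3, 341.6, 204.4] 318.5 180.4 692 [154. 151. 146.]
scene tube_mid 0.97 [367.9, 286.1, 388.3, 322.3] 378.0 302.4 532 [39. 37. 39.]
scene tube_mid 0.64 [394.6, 199.6, 409.9, 233.2] 399.8 217.2 464 [212. 207. 209.]
scene tube_mid 0.22 [297.3, 160.3, 337.8, 201.9] 317.4 181.3 710 [156. 153. 147.]
scene rod_mid 0.86 [362.1, 234.2, 379.0, 265.6] 368.2 249.1 454 [215. 211. 213.]
scene block_mid 0.96 [319.0, 265.0, 342.6, 302.9] 331.1 282.2 613 [215. 211. 213.]
```

View pics/top0.png

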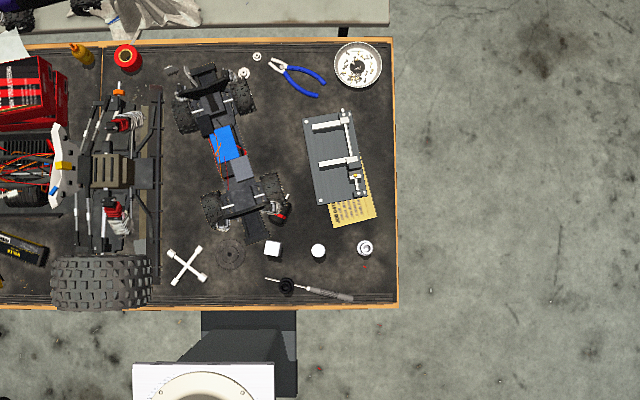

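View pics/scene0.png

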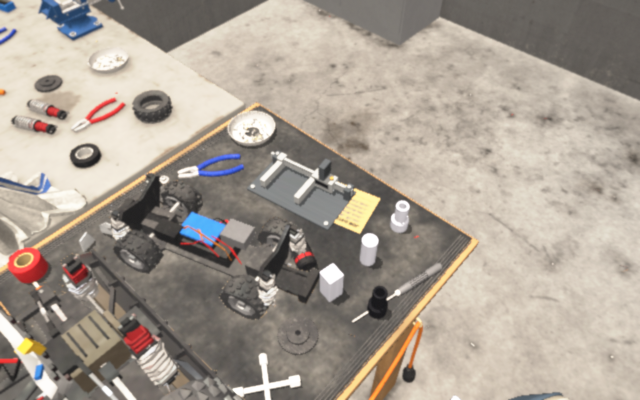

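The top view shows the caliper at about (335,158), with its fixed jaw at row ~125, sliding jaw at row ~162 and beam on the right. The pale tube is at (364,247), the rod at (318,250), the block at (273,247) and the black look-alike at (286,285). The scene view agrees: tube at (400,217), rod at (369,250) and block at (331,283).

Run:
```python
import cv2,numpy as np
a=cv2.imread("pics/top0.png")[100:265,295:390]; b=cv2.imread("pics/scene0.png")[140:240,240:415]
a=cv2.resize(a,None,fx=3.6,fy=3.6,interpolation=cv2.INTER_CUBIC); b=cv2.resize(b,None,fx=2.6,fy=2.6*1,interpolation=cv2.INTER_CUBIC)
o=np.zeros((600,800,3),np.uint8); o[:a.shape[0],:a.shape[1]]=a[:600]; o[:b.shape[0],344:344+455]=b[:,:455]; cv2.imwrite("pics/crop1.png",o)
```

```text
(no output)
```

View pics/crop1.png

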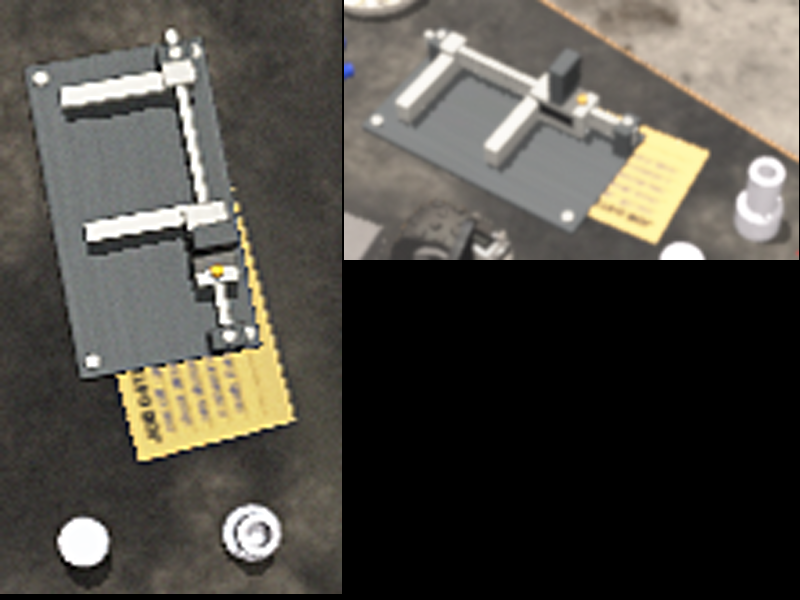

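The crop shows the caliper's plate corners clearly. The jaws are open to about the middle of the plate, and the dark thumb block is just behind the sliding jaw. The tube's open bore is visible at crop position (251,532).

Run:
```python
from h import *
from scipy.optimize import least_squares
from scipy.spatial.transform import Rotation as R
T=grab_frame("top"); S=grab_frame("scene")
ct=lambda u,v:(u/3.6+295,v/3.6+100); cs=lambda u,v:((u-344)/2.6+240,v/2.6+140)
obs=[(T,ct(27,69),(-57.5,100,8)),(T,ct(82,377),(-57.5,-100,8)),(T,ct(260,346),(57.5,-100,8)),(T,ct(203,38),(57.5,100,8)),
(T,ct(62,91),(-38,77,31)),(T,ct(63,108),(-38,65,31)),(S,cs(363,127),(-57.5,100,8)),(S,cs(577,231),(-57.5,-100,8)),(S,cs(398,104),(-38,77,31)),(S,cs(408,109),(-38,65,31))]
def W(p,P):
    P=np.atleast_2d(P)/1000.; c,s=np.cos(p[2]),np.sin(p[2]); return np.c_[p[0]+c*P[:,0]-s*P[:,1],p[1]+s*P[:,0]+c*P[:,1],P[:,2]]
for sel in (lambda f:f is T,lambda f:f is S,lambda f:True):
    o=[x for x in obs if sel(x[0])]
    r=least_squares(lambda p:np.concatenate([proj(f,W(p,P))[0]-uv for f,uv,P in o]),[.57,-.29,-1.4],x_scale=[.01,.01,.02],loss="soft_l1")
    print(r.x.round(4),r.fun.reshape(-1,2).round(1).tolist())
p=r.x
print("jaw edge T",[ ((R.from_euler('z',-p[2]).as_matrix()@(ray(T,ct(*q),.031)[0]-[p[0],p[1],0]))*1000).round(1) for q in ((86,226),(88,241),(186,207))])
for q in ((188,218),(238,218),(240,243),(195,248)): print("thumb top",((R.from_euler('z',-p[2]).as_matrix()@(ray(T,ct(*q),.075)[0]-[p[0],p[1],0]))*1000).round(1))
print("rest",W(p,(-12,30,8)))
for t in ("tube_mid","rod_mid","block_mid"):
  for f in (T,S):
    for d in trace(t,f):
        l,a,rr,b=d["rect"]; print(t,f is T,round(d["confidence"],2),d["rect"],f["img"][d["mask"]].mean().round())
print("tube top ring T",ray(T,ct(251,532),.065),"S",ray(S,cs(767,170),.065))
# joint two-view tube fit incl collar rects
print("collar T left/right z=.026",ray(T,[ct(222,534),ct(281,532)],.026))
print("rod T",ray(T,ct(83,541),.065))
print(R.from_rotvec(observe()["tool_rot"]).as_matrix().round(3))
```

```text
[ 0.6081 -0.3003 -1.4021] [[-0.9, -0.5], [-0.4, 1.2], [1.0, 0.6], [0.3, -0.5], [-0.3, -0.5], [0.4, 0.0]]
[ 0.6071 -0.2995 -1.3803] [[-0.5, -0.1], [0.3, 0.3], [-0.4, -0.3], [0.6, 0.0]]
[ 0.6076 -0.3002 -1.3939] [[-1.3, 0.0], [-0.1, 1.5], [1.2, 0.6], [-0.1, -0.4], [-0.7, -0.1], [0.1, 0.4], [-0.3, -0.9], [-0.4, 0.3], [-0.3, -1.0], [0.7, -0.7]]
jaw edge T [array([-37.7,  -8.3,  31. ]), array([-38.2, -17.5,  31. ]), array([24.3, -8. , 31. ])]
thumb top [ 20.1 -21.2  75. ]
thumb top [ 48.8 -26.5  75. ]
thumb top [ 47.1 -41.2  75. ]
thumb top [ 20.7 -39.3  75. ]
rest [[ 0.63504306 -0.28307576  0.008     ]]
tube_mid True 0.62 [356.8, 240.8, 370.0, 257.1] 211.0
tube_mid True 0.52 [278.1, 278.6, 295.6, 297.1] 31.0
tube_mid False 0.87 [394.5, 198.6, 409.9, 234.3] 210.0
tube_mid False 0.74 [366.5, 286.2, 388.1, 324.7] 37.0
tube_mid False 0.42 [296.9, 179.1, 315.1, 203.3] 191.0
rod_mid True 0.71 [312.3, 244.5, 326.8, 255.4] 251.0
rod_mid True 0.2 [301.0, 109.4, 368.0, 204.9] 129.0
rod_mid False 0.77 [360.2, 232.8, 379.9, 267.9] 211.0
rod_mid False 0.69 [244.9, 155.1, 357.1, 226.9] 144.0
block_mid True 0.64 [262.5, 240.0, 284.1, 256.9] 222.0
block_mid True 0.43 [301.8, 109.9, 370.0, 202.6] 129.0
block_mid False 0.86 [322.1, 263.2, 344.5, 305.1] 210.0
tube top ring T [[ 0.40704409 -0.35848428  0.065     ]] S [[ 0.40649426 -0.36259378  0.065     ]]
collar T left/right z=.026 [[ 0.40527882 -0.34483667  0.026     ]
 [ 0.40601975 -0.380664    0.026     ]]
rod T [[ 0.40301303 -0.26050882  0.065     ]]
[[-0.943  0.332  0.   ]
 [ 0.332  0.943  0.   ]
 [-0.     0.    -1.   ]]
```

Emit:
play_rows(deltas="0.2 0 0 -8 0.132; 0.2 0 0 -8 0.132; 0.2 0 0 -8 0.132; 0.2 0 0 -8 0.132; 0.2 0 0 -8 0.132; 0.2 0 0 -8 0.132; 0.2 0 0 -8 0.132; 0.2 0 0 -8 0.132", newtons=15)

```text
clock: 1.9
eef_pos: [0.2077, 0.5894, 0.2862]
tool_rot: [2.024, 2.403, -0.0]
contact_force: [-0.0, -0.2, -0.3]
finger_gap: 0.0545
grip_force: 0.0
```

Emit:
play_rows(deltas="0.2 -45 14 0 0; 0.2 -45 14 0 0; 0.2 -45 14 0 0; 0.2 -45 14 0 0; 0.2 -45 14 0 0; 0.2 -45 14 0 0; 0.2 -45 14 0 0; 0.2 -45 14 0 0")

```text
clock: 2.7
eef_pos: [0.3815, 0.2529, 0.2861]
tool_rot: [2.017, 2.408, 0.001]
contact_force: [0.6, -0.2, -0.6]
finger_gap: 0.0547
grip_force: 0.0
```

Emit:
play_rows(deltas="0.2 -45 -3 0 0; 0.2 -45 -3 0 0; 0.2 -45 -3 0 0; 0.2 -45 -3 0 0; 0.2 -45 -3 0 0; 0.2 -45 -3 0 0; 0.2 -45 -3 0 0; 0.2 -45 -3 0 0")

```text
clock: 3.5
eef_pos: [0.4203, -0.106, 0.2862]
tool_rot: [2.017, 2.407, 0.0]
contact_force: [1.0, 1.0, 0.2]
finger_gap: 0.0546
grip_force: 0.0
```

```bash
cat >> h.py <<'E'
from scipy.spatial.transform import Rotation as R
def st(tgt=None):
    s=observe(); M=R.from_rotvec(s["tool_rot"]).as_matrix()
    print(s["clock"].__round__(2),s["eef_pos"].round(4),"hdg",np.degrees(np.arctan2(M[1,1],M[0,1])).round(2),"tz",M[:,2].round(3),"q6",s["qpos"][5].round(2),"gap",round(s["finger_gap"],4),"grip",s["grip_force"],"F_tool",(M.T@s["contact_force"]).round(2))
    if tgt is not None: print("go tool mm",(M.T@(np.array(tgt)-s["eef_pos"])*1000).round(2))
E
python3 -c "
from h import *
st([.4065,-.361,.15])"
```

```text
3.5 [ 0.4203 -0.106   0.2862] hdg 10.08 tz [ 0.001 -0.    -1.   ] q6 -0.56 gap 0.0546 grip 0.0 F_tool [ 0.81  1.13 -0.16]
go tool mm [-248.64  -58.27  136.24]
```

Emit:
play_rows(deltas="0.2 -42 -10 0 0; 0.2 -42 -10 10 0; 0.2 -42 -10 25 0; 0.2 -42 -10 25 0; 0.2 -42 -10 25 0; 0.2 -38 -8 25 0; 0.2 0 0 26 0; 0.2 0 0 0 0")

```text
clock: 4.3
eef_pos: [0.4052, -0.3578, 0.1471]
tool_rot: [-2.016, -2.402, -0.001]
contact_force: [-0.1, 0.7, 0.5]
finger_gap: 0.0546
grip_force: 0.0
```

```bash
python3 -c "
from h import *
st([.4065,-.361,.040])
T=grab_frame('top');S=grab_frame('scene')
a=cv2.resize(T['img'][190:310,300:420],None,fx=3.3,fy=3.3);b=cv2.resize(S['img'][150:270,330:450],None,fx=3.3,fy=3.3)
cv2.imwrite('pics/g1.png',np.hstack([a,b])[:,:,::-1])"
```

```text
4.3 [ 0.4052 -0.3578  0.1471] hdg 9.99 tz [-0.004  0.004 -1.   ] q6 -1.01 gap 0.0546 grip 0.0 F_tool [ 0.71  0.06 -0.5 ]
go tool mm [ -3.85   1.04 107.06]
```

View pics/g1.png

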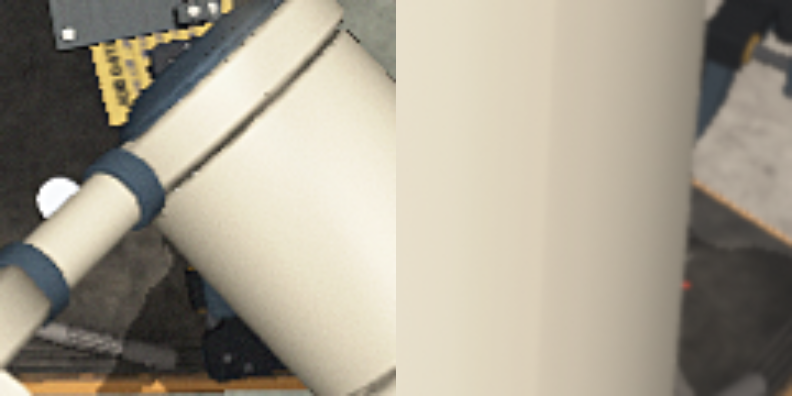

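The arm hides the tube in both views, so I'll descend on the measured position.

Emit:
play_rows(deltas="0.2 -3 1 20 0; 0.2 0 0 25 0; 0.2 0 0 25 0; 0.2 0 0 20 0; 0.2 0 0 12 0; 0.2 0 0 6 0; 0.2 0 0 0 0")

```text
clock: 5.1
eef_pos: [0.4086, -0.361, 0.0424]
tool_rot: [2.017, 2.408, -0.0]
contact_force: [-0.5, 1.3, 0.2]
finger_gap: 0.0546
grip_force: 0.0
```

Emit:
play_rows(deltas="-1 0 0 0 0; -1 0 0 0 0; -1 0 0 0 0; -1 0 0 0 0; -1 0 0 0 0; -1 0 0 0 0", newtons=12)

```text
clock: 5.7
eef_pos: [0.4083, -0.3613, 0.0421]
tool_rot: [2.017, 2.408, -0.0]
contact_force: [-0.8, 0.1, 5.3]
finger_gap: 0.0258
grip_force: 12.0
```

```bash
python3 -c "
from h import *
st()"
```

```text
5.7 [ 0.4083 -0.3613  0.0421] hdg 10.08 tz [ 0. -0. -1.] q6 -1.01 gap 0.0258 grip 12.000082768499851 F_tool [ 0.27 -0.74 -5.32]
```

Gap is 25.8 mm, which fits the 25 mm neck. Lifting and carrying it over.

Emit:
play_rows(deltas="-1 0 0 -8 0; -1 0 0 -22 0; -1 0 0 -30 0; -1 0 0 -30 0; -1 0 0 -10 0; -1 0 0 0 0")

```text
clock: 6.3
eef_pos: [0.4087, -0.3616, 0.1433]
tool_rot: [2.016, 2.406, -0.001]
contact_force: [-0.3, -0.2, -0.8]
finger_gap: 0.025
grip_force: 12.0
```

Emit:
play_rows(deltas="-1 2.5 15 0 0; -1 5 35 0 0; -1 6 40 0 0; -1 6 40 0 0; -1 6 40 0 0; -1 6 40 0 0; -1 4 24 0 0; -1 2 10 0 0")

```text
clock: 7.1
eef_pos: [0.6439, -0.2793, 0.1396]
tool_rot: [-2.014, -2.408, -0.0]
contact_force: [-0.2, -0.2, -0.4]
finger_gap: 0.0251
grip_force: 12.0
```

Emit:
play_rows(deltas="-1 0 0 0 0; -1 0 0 0 0; -1 0 0 0 0")

```text
clock: 7.4
eef_pos: [0.6408, -0.2819, 0.1416]
tool_rot: [-2.018, -2.406, 0.001]
contact_force: [0.7, 0.4, -1.5]
finger_gap: 0.0253
grip_force: 12.0
```

```bash
python3 -c "
from h import *
st([.6419,-.2820,.0501])
T=grab_frame('top');S=grab_frame('scene')
for f in (T,S):
  for d in trace('tube_mid',f): print(f is T,d['confidence'],d['rect'])
a=cv2.resize(T['img'][90:220,290:410],None,fx=3.3,fy=3.3);b=cv2.resize(S['img'][120:250,240:360],None,fx=3.3,fy=3.3)
cv2.imwrite('pics/g2.png',np.hstack([a,b])[:,:,::-1])"
```

```text
7.4 [ 0.6408 -0.2819  0.1416] hdg 10.03 tz [-0.001  0.    -1.   ] q6 -0.67 gap 0.0253 grip 11.992002865299582 F_tool [0.26 0.8  1.47]
go tool mm [-0.32  1.19 91.55]
True 0.67 [276.6, 275.0, 295.6, 296.8]
False 0.57 [369.4, 288.4, 387.1, 322.5]
```

View pics/g2.png

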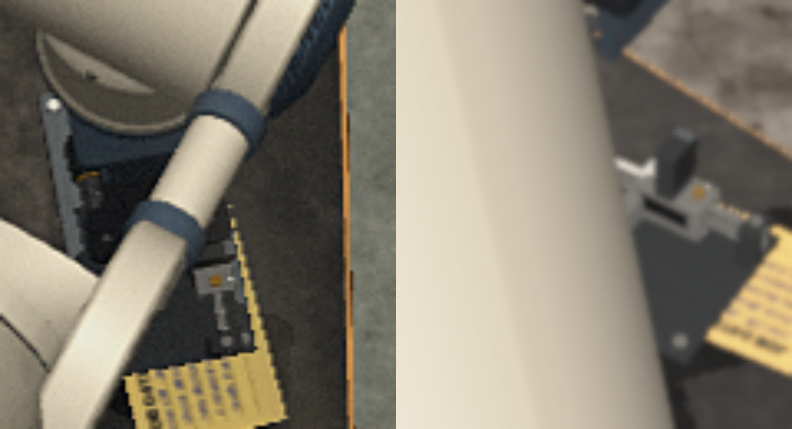

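The arm covers the jaws, but the caliper can still be seen unmoved. I'll descend fast at first, then slowly while feeling for the plate.

Emit:
play_rows(deltas="-1 0 0 15 0; -1 0 0 22 0; -1 0 0 22 0; -1 0 0 14 0; -1 0 0 8 0; -1 0 0 3 0; -1 0 0 0 0; -1 0 0 0 0")

```text
clock: 8.4
eef_pos: [0.6424, -0.2817, 0.0588]
tool_rot: [2.017, 2.407, 0.0]
contact_force: [0.3, 0.1, -0.9]
finger_gap: 0.0249
grip_force: 12.0
```

Emit:
play_rows(deltas="-1 0 0 1.5 0; -1 0 0 1 0; -1 0 0 1 0; -1 0 0 0 0; -1 0 0 0 0")

```text
clock: 8.9
eef_pos: [0.6419, -0.2814, 0.0544]
tool_rot: [-2.018, -2.408, 0.0]
contact_force: [-0.2, -0.4, -1.2]
finger_gap: 0.0255
grip_force: 12.0
```

Emit:
play_rows(deltas="-1 0 0 1 0; -1 0 0 1 0; -1 0 0 0.5 0; -1 0 0 0 0; -1 0 0 0 0")

```text
clock: 9.4
eef_pos: [0.6419, -0.2814, 0.0519]
tool_rot: [-2.018, -2.408, 0.0]
contact_force: [-0.8, 0.2, -0.7]
finger_gap: 0.0252
grip_force: 12.0
```

Emit:
play_rows(deltas="-1 0 0 1 0; -1 0 0 0.5 0; -1 0 0 0 0; -1 0 0 0 0")

```text
clock: 9.8
eef_pos: [0.6419, -0.2815, 0.0504]
tool_rot: [-2.018, -2.408, 0.0]
contact_force: [0.0, -0.7, -0.5]
finger_gap: 0.0252
grip_force: 12.0
```

Emit:
play_rows(deltas="-1 0 0 0.5 0; -1 0 0 0 0; -1 0 0 0 0")

```text
clock: 10.1
eef_pos: [0.642, -0.2815, 0.0502]
tool_rot: [2.017, 2.408, -0.0]
contact_force: [-2.2, -0.8, 5.3]
finger_gap: 0.0253
grip_force: 12.0
```

Emit:
play_rows(deltas="-1 0 0 0.5 0; -1 0 0 0 0; -1 0 0 0 0")

```text
clock: 10.4
eef_pos: [0.642, -0.2816, 0.0501]
tool_rot: [2.017, 2.408, -0.0]
contact_force: [-4.4, 0.4, 10.6]
finger_gap: 0.0251
grip_force: 12.0
```

The tube is on the plate, so I'll ease off, release and rise.

Emit:
play_rows(deltas="-1 0 0 -0.8 0; -1 0 0 0 0; -0.15 0 0 0 0; -0.15 0 0 0 0; -0.15 0 0 0 0; -0.15 0 0 0 0; -0.15 0 0 0 0")

```text
clock: 11.1
eef_pos: [0.6419, -0.2815, 0.0502]
tool_rot: [-2.018, -2.408, 0.0]
contact_force: [-0.2, 0.5, 0.3]
finger_gap: 0.0388
grip_force: 0.0
```

Emit:
play_rows(deltas="-0.15 0 0 -8 0; -0.15 0 0 -20 0; -0.15 0 0 -30 0; -0.15 0 0 -30 0; -0.15 0 0 -20 0; -0.15 -25 -20 -5 0; -0.15 -40 -40 -5 0; -0.15 -40 -40 -5 0")

```text
clock: 11.9
eef_pos: [0.5691, -0.392, 0.1731]
tool_rot: [2.015, 2.409, -0.0]
contact_force: [0.2, -1.2, -0.4]
finger_gap: 0.0389
grip_force: 0.0
```

Emit:
play_rows(deltas="-0.15 -40 -40 0 0; -0.15 -40 -40 0 0; -0.15 -40 -40 0 0; -0.15 0 -40 0 0;-0.15 0 0 0 0;-0.15 0 0 0 0")

```text
clock: 12.5
eef_pos: [0.4436, -0.5217, 0.1727]
tool_rot: [2.019, 2.406, 0.0]
contact_force: [0.0, -0.5, -0.0]
finger_gap: 0.0389
grip_force: 0.0
```

```bash
python3 -c "
from h import *
st()
T=grab_frame('top');S=grab_frame('scene')
cv2.imwrite('pics/T3.png',T['img'][:,:,::-1]);cv2.imwrite('pics/S3.png',S['img'][:,:,::-1])
for f in (T,S):
  for d in trace('tube_mid',f)+trace('thumb_block',f): print(f is T,d['confidence'],d['rect'])
a=cv2.resize(T['img'][90:220,290:400],None,fx=3.6,fy=3.6,interpolation=cv2.INTER_CUBIC);b=cv2.resize(S['img'][120:250,240:350],None,fx=3.6,fy=3.6,interpolation=cv2.INTER_CUBIC)
cv2.imwrite('pics/g3.png',np.hstack([a,b])[:,:,::-1])"
```

```text
12.5 [ 0.4436 -0.5217  0.1727] hdg 9.99 tz [ 0. -0. -1.] q6 -1.13 gap 0.0389 grip 0.0 F_tool [-0.52 -0.06  0.01]
True 0.75 [317.4, 130.7, 333.6, 150.9]
True 0.7 [317.1, 157.2, 347.3, 167.5]
True 0.77 [318.9, 156.9, 362.1, 182.0]
False 0.52 [260.9, 153.6, 286.1, 183.3]
```

View pics/g3.png

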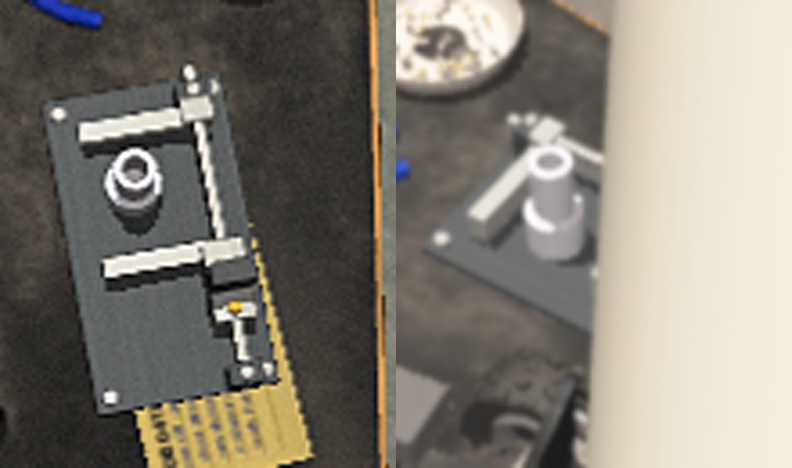

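The tube stands upright between the open jaws at crop (134,175), clear of both. Next I'll compute the thumb block position.

```bash
python3 -c "
from h import *
T=grab_frame('top'); p=np.array([.6076,-.3002,0]); M=R.from_euler('z',1.396).as_matrix()
c=lambda u,v,z:(M@(ray(T,(u/3.6+290,v/3.6+90),z)[0]-p)*1000).round(1)
print('tube top',c(134,168,.073),'commanded',M@(np.array([.6419,-.2815,0])-p))
print('thumb',c(211,264,.075),c(256,260,.075),c(258,282,.075),c(213,286,.075))
print('knob',c(235,307,.045),'knob block',c(215,310,.038),c(255,316,.038))
print('jaw face',c(104,262,.031),c(200,246,.031),'fixed',c(82,143,.031),c(180,124,.031))
q=p+M.T@np.array([.0345,-.032,.12]); print(q); st(q)
"
```

```text
tube top [-11.7  36.9  73. ] commanded [-0.01245002  0.03702941  0.        ]
thumb [ 21.8 -27.4  75. ] [ 48.2 -29.9  75. ] [ 46.8 -42.8  75. ] [ 20.5 -40.4  75. ]
knob [ 34.  -51.4  45. ] knob block [ 22.5 -50.3  38. ] [ 45.6 -58.2  38. ]
jaw face [-37.7  -8.3  31. ] [21.6 -9.3 31. ] fixed [-37.4  66.4  31. ] [23.8 67.2 31. ]
[ 0.58208743 -0.33973933  0.12      ]
12.85 [ 0.4451 -0.5208  0.172 ] hdg 10.15 tz [ 0. -0. -1.] q6 -1.13 gap 0.0387 grip 0.0 F_tool [-0.84  0.2   0.23]
go tool mm [154.11 166.75  52.03]
```

Emit:
play_rows(deltas="-0.43 15 15 0 0; -0.43 35 35 0 0; -0.43 40 40 0 0; -0.43 40 40 0 0; -0.43 24 30 0 0; -0.43 0 5 20 0; -0.43 0 0 20 0; -0.43 0 0 12 0")

```text
clock: 13.65
eef_pos: [0.5725, -0.3498, 0.1185]
tool_rot: [-2.015, -2.408, 0.0]
contact_force: [-0.4, 0.2, -0.4]
finger_gap: 0.0264
grip_force: 0.0
```

Emit:
play_rows(deltas="-0.43 0 0 0 0; -0.43 0 0 0 0; -0.43 0 0 0 0")

```text
clock: 13.95
eef_pos: [0.5727, -0.352, 0.1211]
tool_rot: [2.017, 2.407, 0.0]
contact_force: [-0.3, 0.1, 0.2]
finger_gap: 0.0261
grip_force: 0.0
```

```bash
python3 -c "
from h import *
p=np.array([.6076,-.3002,0]); M=R.from_euler('z',1.396).as_matrix()
st(p+M.T@np.array([.0345,-.034,.058]))
T=grab_frame('scene');S=T
cv2.imwrite('pics/g4.png',cv2.resize(S['img'][120:250,240:400],None,fx=4,fy=4)[:,:,::-1])"
```

```text
13.95 [ 0.5727 -0.352   0.1211] hdg 10.06 tz [ 0.001 -0.001 -1.   ] q6 -0.82 gap 0.0261 grip 0.0 F_tool [ 0.12 -0.28 -0.22]
go tool mm [10.46  9.33 63.06]
```

View pics/g4.png

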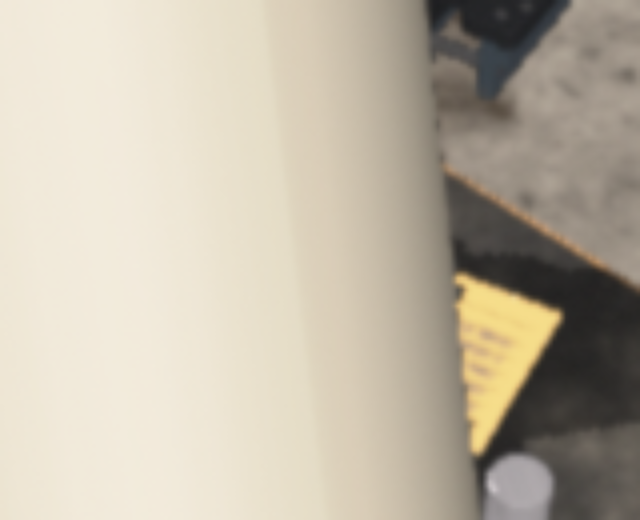

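The arm hides the thumb block, so I'll go by measurement: down to just above it, then slowly.

Emit:
play_rows(deltas="-0.43 5 5 0 0; -0.43 5.5 4.3 5 0; -0.43 0 0 12 0; -0.43 0 0 12 0; -0.43 0 0 4 0; -0.43 0 0 0 0; -0.43 0 0 0 0; -0.43 0 0 0 0")

```text
clock: 14.8
eef_pos: [0.5798, -0.3398, 0.0874]
tool_rot: [2.017, 2.407, 0.0]
contact_force: [-0.2, -0.0, 0.0]
finger_gap: 0.026
grip_force: 0.0
```

Emit:
play_rows(deltas="-0.43 0 0 3 0; -0.43 0 0 3 0; -0.43 0 0 3 0; -0.43 0 0 2 0; -0.43 0 0 0 0")

```text
clock: 15.3
eef_pos: [0.5795, -0.3394, 0.0756]
tool_rot: [-2.017, -2.408, 0.0]
contact_force: [-0.1, 0.1, 0.6]
finger_gap: 0.0258
grip_force: 0.0
```

Emit:
play_rows(deltas="-0.43 0 0 4 0; -0.43 0 0 5 0; -0.43 0 0 5 0; -0.43 0 0 4 0; -0.43 0 0 0 0; -0.43 0 0 0 0")

```text
clock: 15.9
eef_pos: [0.5796, -0.3395, 0.0579]
tool_rot: [-2.017, -2.408, 0.0]
contact_force: [0.0, 0.0, 0.4]
finger_gap: 0.0261
grip_force: 0.0
```

```bash
python3 -c "
from h import *
p=np.array([.6076,-.3002,0]); M=R.from_euler('z',1.396).as_matrix()
st(p+M.T@np.array([.0345,-.034,.058]))"
```

```text
15.9 [ 0.5796 -0.3395  0.0579] hdg 10.08 tz [-0.  0. -1.] q6 -0.79 gap 0.0261 grip 0.0 F_tool [ 0.03  0.02 -0.41]
go tool mm [-0.65  0.44 -0.12]
```

Straddling without contact. Now the pinch.

Emit:
play_rows(deltas="-1 0 0 0 0; -1 0 0 0 0; -1 0 0 0 0; -1 0 0 0 0; -1 0 0 0 0; -1 0 0 0 0", newtons=15)

```text
clock: 16.5
eef_pos: [0.5799, -0.3396, 0.0582]
tool_rot: [2.017, 2.408, 0.0]
contact_force: [1.7, 0.8, 2.2]
finger_gap: 0.0143
grip_force: 15.0
```

```bash
python3 -c "
from h import *
st()"
```

```text
16.5 [ 0.5799 -0.3396  0.0582] hdg 10.08 tz [ 0.001 -0.    -1.   ] q6 -0.79 gap 0.0143 grip 15.000172108411789 F_tool [ 0.52  1.78 -2.22]
```

Emit:
play_rows(deltas="-1 0 1 0 0; -1 0 2 0 0; -1 0 2 0 0; -1 0 3 0 0; -1 0 3 0 0; -1 0 3 0 0; -1 0 3 0 0; -1 0 2 0 0")

```text
clock: 17.3
eef_pos: [0.5981, -0.3364, 0.0583]
tool_rot: [-2.018, -2.408, 0.001]
contact_force: [-4.0, -1.5, 5.3]
finger_gap: 0.0138
grip_force: 15.0
```

Emit:
play_rows(deltas="-1 0 1 0 0; -1 0 1 0 0; -1 0 1 0 0; -1 0 1 0 0; -1 0 1 0 0; -1 0 0 0 0; -1 0 0 0 0")

```text
clock: 18.0
eef_pos: [0.603, -0.3356, 0.0582]
tool_rot: [-2.018, -2.408, 0.001]
contact_force: [-1.9, -1.0, 5.4]
finger_gap: 0.0137
grip_force: 15.0
```

```bash
cat >> h.py <<'E'
def fy(n=5,name="top"):
    P=np.array([.6076,-.3002,0]); C=R.from_euler('z',1.396).as_matrix(); F=[];Y=[]
    for _ in range(n):
        f=grab_frame(name); s=observe(); F.append(C@s["contact_force"]); Y.append((C@(s["eef_pos"]-P))*1000)
    print("t",round(s["clock"],2),"caliper F",np.mean(F,0).round(2),"sd",np.std(F,0).round(2),"tcp",np.mean(Y,0).round(2),"gap",round(s["finger_gap"],4))
    return f
E
python3 -c "
from h import *
S=fy(4,'scene'); T=fy(2,'top')
a=cv2.resize(T['img'][100:210,290:390],None,fx=4,fy=4,interpolation=cv2.INTER_CUBIC);b=cv2.resize(S['img'][130:240,240:340],None,fx=4,fy=4,interpolation=cv2.INTER_CUBIC)
cv2.imwrite('pics/g5.png',np.hstack([a,b])[:,:,::-1])"
```

```text
t 18.2 caliper F [ 1.13 -2.16  5.43] sd [0.2  0.41 0.6 ] tcp [ 34.08 -10.64  58.24] gap 0.0138
t 18.3 caliper F [ 0.77 -2.1   5.47] sd [0.2  0.04 0.42] tcp [ 34.07 -10.65  58.22] gap 0.0139
```

View pics/g5.png

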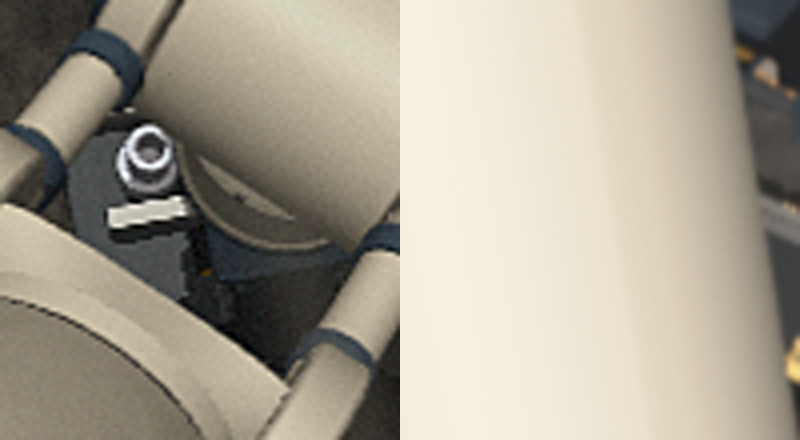

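The top view shows the tube upright at crop (148,155), and the sliding jaw at (148,212) approaching square and not yet touching.

Emit:
play_rows(deltas="-1 0 1 0 0; -1 0 1 0 0; -1 0 1 0 0; -1 0 1 0 0; -1 0 1 0 0; -1 0 0.5 0 0; -1 0 0.5 0 0")

```text
clock: 19.0
eef_pos: [0.6088, -0.3346, 0.0582]
tool_rot: [-2.018, -2.408, 0.001]
contact_force: [-3.4, -1.4, 6.1]
finger_gap: 0.0141
grip_force: 15.0
```

Emit:
play_rows(deltas="-1 0 0.5 0 0; -1 0 0.5 0 0; -1 0 0.5 0 0; -1 0 0.5 0 0; -1 0 0.5 0 0; -1 0 0.5 0 0; -1 0 0.5 0 0; -1 0 0.5 0 0")

```text
clock: 19.8
eef_pos: [0.6127, -0.3339, 0.0583]
tool_rot: [-2.018, -2.408, 0.001]
contact_force: [-4.4, -1.7, 6.3]
finger_gap: 0.014
grip_force: 15.0
```

```bash
python3 -c "
from h import *
T=fy(2,'top')
cv2.imwrite('pics/g6.png',cv2.resize(T['img'][110:180,300:350],None,fx=8,fy=8,interpolation=cv2.INTER_CUBIC)[:,:,::-1])"
```

```text
t 19.9 caliper F [ 1.28 -2.94  6.09] sd [0.33 0.82 0.34] tcp [34.1  -0.77 58.22] gap 0.0136
```

View pics/g6.png

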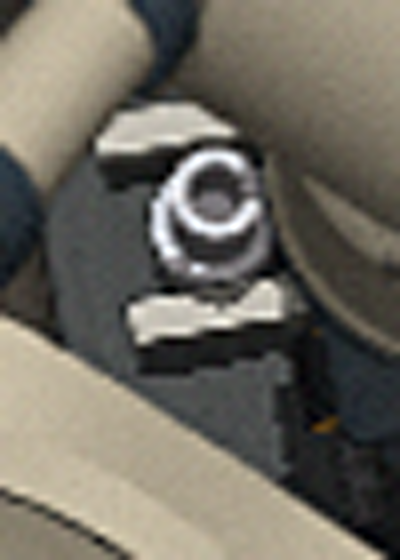

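The tube is upright and touching the sliding jaw at (215,290), with a gap of several mm left to the fixed jaw. I'll go on in small steps.

Emit:
play_rows(deltas="-1 0 0.4 0 0; -1 0 0.4 0 0; -1 0 0.4 0 0; -1 0 0.4 0 0; -1 0 0.4 0 0")

```text
clock: 20.4
eef_pos: [0.6147, -0.3336, 0.0582]
tool_rot: [-2.018, -2.408, 0.001]
contact_force: [-3.9, -1.9, 5.5]
finger_gap: 0.0139
grip_force: 15.0
```

Emit:
play_rows(deltas="-1 0 0.3 0 0; -1 0 0.3 0 0; -1 0 0.3 0 0; -1 0 0.3 0 0")

```text
clock: 20.8
eef_pos: [0.6158, -0.3334, 0.0582]
tool_rot: [-2.018, -2.408, 0.001]
contact_force: [-3.3, -1.6, 6.5]
finger_gap: 0.0139
grip_force: 15.0
```

```bash
python3 -c "
from h import *
T=fy(2,'top')
cv2.imwrite('pics/g7.png',cv2.resize(T['img'][110:180,300:350],None,fx=8,fy=8,interpolation=cv2.INTER_CUBIC)[:,:,::-1])"
```

```text
t 20.9 caliper F [ 1.3  -3.6   5.75] sd [0.43 0.33 0.12] tcp [34.14  2.39 58.25] gap 0.0138
```

View pics/g7.png

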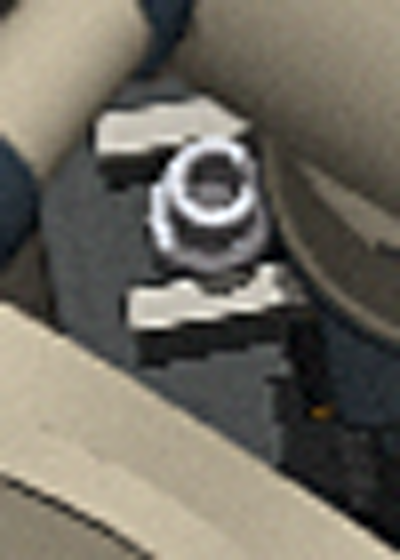

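Emit:
play_rows(deltas="-1 0 0.1 0 0; -1 0 0.1 0 0; -1 0 0.1 0 0")

```text
clock: 21.2
eef_pos: [0.6161, -0.3334, 0.0582]
tool_rot: [-2.018, -2.408, 0.001]
contact_force: [-3.2, -2.0, 5.8]
finger_gap: 0.0138
grip_force: 15.0
```

Emit:
play_rows(deltas="-1 0 0.1 0 0; -1 0 0.1 0 0; -1 0 0.1 0 0")

```text
clock: 21.5
eef_pos: [0.6164, -0.3333, 0.0582]
tool_rot: [-2.018, -2.408, 0.001]
contact_force: [-3.6, -2.0, 6.6]
finger_gap: 0.0138
grip_force: 15.0
```

Emit:
play_rows(deltas="-1 0 0.1 0 0; -1 0 0 0 0")

```text
clock: 21.7
eef_pos: [0.6166, -0.3333, 0.0583]
tool_rot: [-2.018, -2.408, 0.001]
contact_force: [-3.6, -2.3, 6.2]
finger_gap: 0.0142
grip_force: 15.0
```

Emit:
play_rows(deltas="-1 0 0.1 0 0; -1 0 0.1 0 0; -1 0 0.1 0 0")

```text
clock: 22.0
eef_pos: [0.6168, -0.3333, 0.0582]
tool_rot: [-2.018, -2.408, 0.001]
contact_force: [-2.9, -2.2, 6.0]
finger_gap: 0.0141
grip_force: 15.0
```

Emit:
play_rows(deltas="-1 0 0.1 0 0; -1 0 0.1 0 0; -1 0 0.1 0 0")

```text
clock: 22.3
eef_pos: [0.6171, -0.3332, 0.0582]
tool_rot: [-2.018, -2.408, 0.001]
contact_force: [-2.9, -1.5, 6.7]
finger_gap: 0.0139
grip_force: 15.0
```

Emit:
play_rows(deltas="-1 0 0.1 0 0; -1 0 0 0 0")

```text
clock: 22.5
eef_pos: [0.6172, -0.3331, 0.0582]
tool_rot: [-2.018, -2.408, 0.001]
contact_force: [-3.0, -1.5, 5.7]
finger_gap: 0.0137
grip_force: 15.0
```

Emit:
play_rows(deltas="-1 0 0.1 0 0; -1 0 0.1 0 0; -1 0 0.1 0 0")

```text
clock: 22.8
eef_pos: [0.6175, -0.3331, 0.0582]
tool_rot: [-2.018, -2.408, 0.001]
contact_force: [-3.6, -1.7, 5.9]
finger_gap: 0.0142
grip_force: 15.0
```

Emit:
play_rows(deltas="-1 0 0.1 0 0; -1 0 0.1 0 0; -1 0 0.1 0 0; -1 0 0.1 0 0")

```text
clock: 23.2
eef_pos: [0.6179, -0.333, 0.0582]
tool_rot: [-2.018, -2.408, 0.001]
contact_force: [-3.1, -2.9, 6.1]
finger_gap: 0.0138
grip_force: 15.0
```

```bash
python3 -c "
from h import *
fy(3)"
```

```text
t 23.35 caliper F [ 1.74 -3.01  5.73] sd [0.32 0.58 0.37] tcp [34.13  4.45 58.23] gap 0.0137
```

Emit:
play_rows(deltas="-1 0 0.1 0 0; -1 0 0.1 0 0; -1 0 0.1 0 0; -1 0 0.1 0 0")

```text
clock: 23.75
eef_pos: [0.6183, -0.333, 0.0582]
tool_rot: [-2.018, -2.408, 0.001]
contact_force: [-2.9, -2.2, 5.6]
finger_gap: 0.0138
grip_force: 15.0
```

Emit:
play_rows(deltas="-1 0 0.1 0 0; -1 0 0.1 0 0; -1 0 0.1 0 0")

```text
clock: 24.05
eef_pos: [0.6186, -0.3329, 0.0582]
tool_rot: [-2.018, -2.408, 0.001]
contact_force: [-3.1, -2.6, 6.5]
finger_gap: 0.0138
grip_force: 15.0
```

```bash
python3 -c "
from h import *
fy(2)"
```

```text
t 24.15 caliper F [ 1.51 -3.51  5.85] sd [0.16 0.9  0.26] tcp [34.15  5.15 58.23] gap 0.0141
```

Emit:
play_rows(deltas="-1 0 0.1 0 0; -1 0 0.1 0 0; -1 0 0.1 0 0; -1 0 0.1 0 0")

```text
clock: 24.55
eef_pos: [0.619, -0.3328, 0.0582]
tool_rot: [-2.018, -2.408, 0.001]
contact_force: [-3.1, -2.2, 6.1]
finger_gap: 0.014
grip_force: 15.0
```

Emit:
play_rows(deltas="-1 0 0.1 0 0; -1 0 0.1 0 0; -1 0 0.1 0 0")

```text
clock: 24.85
eef_pos: [0.6193, -0.3328, 0.0582]
tool_rot: [-2.018, -2.408, 0.001]
contact_force: [-3.3, -1.5, 5.5]
finger_gap: 0.0141
grip_force: 15.0
```

```bash
python3 -c "
from h import *
T=fy(2)
cv2.imwrite('pics/g8.png',cv2.resize(T['img'][110:180,300:350],None,fx=8,fy=8,interpolation=cv2.INTER_CUBIC)[:,:,::-1])"
```

```text
t 24.95 caliper F [ 1.93 -3.21  5.86] sd [1.22 0.58 0.29] tcp [34.14  5.84 58.24] gap 0.0137
```

View pics/g8.png

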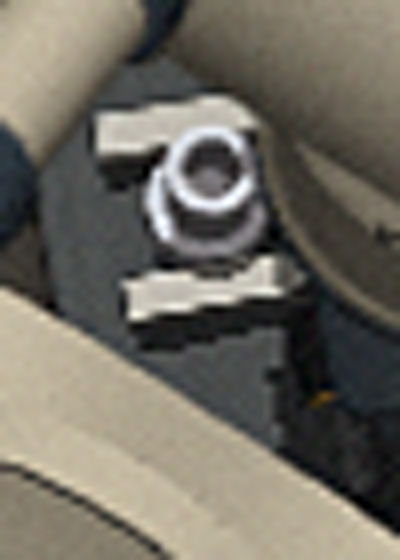

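The tube is upright and the gap to the fixed jaw is nearly gone. That was the last picture I may view (I make it 11, one over the limit), so I'll continue by force alone.

Emit:
play_rows(deltas="-1 0 0.1 0 0; -1 0 0.1 0 0; -1 0 0.1 0 0; -1 0 0.1 0 0")

```text
clock: 25.35
eef_pos: [0.6196, -0.3328, 0.0582]
tool_rot: [-2.017, -2.408, 0.001]
contact_force: [-4.5, -2.3, 6.7]
finger_gap: 0.014
grip_force: 15.0
```

Emit:
play_rows(deltas="-1 0 0.1 0 0; -1 0 0.1 0 0; -1 0 0.1 0 0")

```text
clock: 25.65
eef_pos: [0.6197, -0.3327, 0.0582]
tool_rot: [-2.017, -2.407, 0.002]
contact_force: [-4.7, -2.4, 6.7]
finger_gap: 0.0141
grip_force: 15.0
```

```bash
python3 -c "
from h import *
fy(3)"
```

```text
t 25.8 caliper F [ 1.15 -5.28  6.24] sd [0.08 0.42 0.28] tcp [34.13  6.32 58.24] gap 0.014
```

Force rose from about 3.4 to 5.3 N, so the nip is about 1.8 N. One more small step.

Emit:
play_rows(deltas="-1 0 0.1 0 0; -1 0 0 0 0")

```text
clock: 26.0
eef_pos: [0.6198, -0.3327, 0.0582]
tool_rot: [-2.017, -2.408, 0.002]
contact_force: [-5.6, -1.9, 6.2]
finger_gap: 0.0141
grip_force: 15.0
```

```bash
python3 -c "
from h import *
fy(6)"
```

```text
t 26.3 caliper F [ 1.47 -5.54  6.63] sd [0.3  0.12 0.58] tcp [34.14  6.36 58.24] gap 0.0142
```

Emit:
play_rows(deltas="-1 0 -0.1 0 0; -1 0 -0.1 0 0; -1 0 0 0 0", newtons=6)

```text
clock: 26.6
eef_pos: [0.6198, -0.3327, 0.0582]
tool_rot: [-2.017, -2.408, 0.001]
contact_force: [-4.0, -2.9, 6.0]
finger_gap: 0.0138
grip_force: 6.0
```

```bash
python3 -c "
from h import *
fy(5)"
```

```text
t 26.85 caliper F [ 1.65 -4.27  6.02] sd [0.6  0.37 0.33] tcp [34.13  6.36 58.23] gap 0.014
```

The carriage holds while the push relaxes. I'll take off most of the rest, open and rise.

Emit:
play_rows(deltas="-1 0 -0.2 0 0; -1 0 -0.2 0 0; -1 0 0 0 0; -0.43 0 0 0 0; -0.43 0 0 0 0; -0.43 0 0 0 0; -0.43 0 0 0 0")

```text
clock: 27.55
eef_pos: [0.6198, -0.3322, 0.0578]
tool_rot: [-2.017, -2.408, 0.0]
contact_force: [-0.1, 0.1, 0.8]
finger_gap: 0.026
grip_force: 0.0
```

Emit:
play_rows(deltas="-0.43 0 0 -6 0; -0.43 0 0 -15 0; -0.43 0 0 -25 0; -0.43 0 0 -30 0; -0.43 0 0 -30 0; -0.43 0 0 -10 0; -0.43 0 0 0 0; -0.43 0 0 0 0")

```text
clock: 28.35
eef_pos: [0.6196, -0.3322, 0.1737]
tool_rot: [-2.017, -2.408, 0.0]
contact_force: [0.9, -0.3, -0.1]
finger_gap: 0.026
grip_force: 0.0
```

Emit:
play_rows(deltas="-0.43 -30 -30 0 0; -0.43 -40 -40 0 0; -0.43 -40 -40 0 0; -0.43 -40 -40 0 0; -0.43 -40 -40 0 0; -0.43 -20 -40 0 0; -0.43 0 0 0 0;-0.43 0 0 0 0")

```text
clock: 29.15
eef_pos: [0.444, -0.5579, 0.1725]
tool_rot: [-2.019, -2.404, -0.001]
contact_force: [0.7, 0.9, -0.1]
finger_gap: 0.0262
grip_force: 0.0
```

```bash
python3 -c "
from h import *
T=fy(1)
S=grab_frame('scene')
P=np.array([.6076,-.3002,0]); C=R.from_euler('z',1.396).as_matrix()
for f in (T,S):
  for n in ('tube_mid','moving_jaw','thumb_block'):
    for d in trace(n,f):
      ys,xs=np.nonzero(d['mask']); print(f is T,n,round(d['confidence'],2),np.round(d['rect'],1),(C@(ray(f,(xs.mean(),ys.mean()),.04)[0]-P)*1000).round(1))
# predicted rect of upright tube at caliper (-12, 66-17.5)
th=np.linspace(0,6.28,40)
for f in (T,S):
  q=np.vstack([np.c_[-.012+r*np.cos(th),.048+r*np.sin(th),0*th+z] for r,z in ((.0125,.073),(.0125,.034),(.0178,.034),(.0178,.008))])
  u=proj(f,P+q@C); print('pred',u.min(0).round(1),u.max(0).round(1))
"
```

```text
t 29.2 caliper F [0.74 0.01 0.5 ] sd [0. 0. 0.] tcp [ 224.82 -204.76  172.79] gap 0.0263
True tube_mid 0.74 [318.3 127.8 333.  142.8] [-13.7  49.   40. ]
True moving_jaw 0.5 [318.4 146.2 340.3 149.4] [-8.2 23.8 40. ]
True thumb_block 0.72 [314.2 141.1 357.1 163.2] [18.6 11.3 40. ]
True thumb_block 0.56 [309.  115.5 349.4 131. ] [ 5.3 70.7 40. ]
True thumb_block 0.23 [302.7 109.1 369.3 204.9] [-3.4 -5.5 40. ]
False tube_mid 0.81 [273.9 156.2 288.5 189.3] [-12.3  51.9  40. ]
False moving_jaw 0.73 [276.3 171.1 297.5 198.9] [-23.7  17.4  40. ]
False thumb_block 0.66 [279.9 159.7 309.4 195.7] [-1.1 17.  40. ]
pred [317.5 125.8] [333.8 145.7]
pred [270.7 157.8] [288.6 190.4]
```

The tube's outline matches an upright part held against the fixed jaw, and the robot is clear of everything.

```bash
python3 -c "
from workcell import *
print(close_job())"
```

```text
the job is handed in; nothing more can be done
None
```

The job is handed in, with no verdict returned: the tube stands upright in the caliper with the jaw closed at an estimated 2 N of nip, judged from push force, and the arm is clear; I viewed 11 pictures, one over the limit of 10.

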